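Line up four small cheeses by age on the ripening board

TASK

Line the four small cheese wheels up on the ripening board in order of age, which shows in the shade of the rind: the palest on the mat beside the yellow-green tag, then darker and darker along the board to the darkest on the mat at the other end. Set each one down gently, flat and top side up, well in the middle of its own mat so that no part overhangs the mat's edge, without dropping it. Leave the big wheel, the cheese trier with its T-shaped wooden grip, the brush and the metal bowl where they lie, off to the far side of the board and beyond its ends.

Things in the scene. Friction and masses are not known exactly. Their poses are not given: they have to be found in the camera images.
- wheel_ivory: Loose small cheese wheel with rind pale ivory, the palest (youngest); round, 64 mm diameter, 38 mm high, roughly 135 g, standing flat on the steel table (z = 0). Origin at the centre of its underside, z up through its top. Rounded shoulders; the side is upright from about 0.27 to 0.73 of its height.
- wheel_yellow: Loose small cheese wheel with rind bright yellow, second palest; round, 62 mm diameter, 36 mm high, roughly 125 g, standing flat on the steel table (z = 0). Origin at the centre of its underside, z up through its top. Rounded shoulders; the side is upright from about 0.27 to 0.73 of its height.
- wheel_amber: Loose small cheese wheel with rind deep amber, second darkest; round, 60 mm diameter, 34 mm high, roughly 110 g, standing flat on the steel table (z = 0). Origin at the centre of its underside, z up through its top. Rounded shoulders; the side is upright from about 0.27 to 0.73 of its height.
- wheel_brown: Loose small cheese wheel with rind dark brown, the darkest (oldest); round, 57 mm diameter, 32 mm high, roughly 95 g, standing flat on the steel table (z = 0). Origin at the centre of its underside, z up through its top. Rounded shoulders; the side is upright from about 0.27 to 0.73 of its height.
- mat_a: Round blue gridded ripening mat, 92 mm diameter, 3 mm thick, fixed (end mat, beside mat_b). Mats a, b, c, d lie in a row 97 mm apart on a fixed pale pine board 460 x 130 x 20 mm, mat_a at its left (+y) end. Origin at the centre of the mat's underside, 20 mm above the table; the mat's top is 3 mm higher.
- mat_b: Round blue gridded ripening mat, 92 mm diameter, 3 mm thick, fixed (inner mat, between mat_a and mat_c). Mats a, b, c, d lie in a row 97 mm apart on a fixed pale pine board 460 x 130 x 20 mm, mat_a at its left (+y) end. Origin at the centre of the mat's underside, 20 mm above the table; the mat's top is 3 mm higher.
- mat_c: Round blue gridded ripening mat, 92 mm diameter, 3 mm thick, fixed (inner mat, between mat_b and mat_d). Mats a, b, c, d lie in a row 97 mm apart on a fixed pale pine board 460 x 130 x 20 mm, mat_a at its left (+y) end. Origin at the centre of the mat's underside, 20 mm above the table; the mat's top is 3 mm higher.
- mat_d: Round blue gridded ripening mat, 92 mm diameter, 3 mm thick, fixed (end mat, beside mat_c). Mats a, b, c, d lie in a row 97 mm apart on a fixed pale pine board 460 x 130 x 20 mm, mat_a at its left (+y) end. Origin at the centre of the mat's underside, 20 mm above the table; the mat's top is 3 mm higher.
- tag: Yellow-green card, 46 x 26 mm, 1 mm thick, pinned flat on one end of the ripening board with a white-headed pin that stands 9 mm high; about 66 mm beyond the centre of the nearest mat, which is either mat_a or mat_d. The other end has only a bare white-headed pin. Origin at the centre of the card's underside. Nothing else on the table within reach is over 80 mm high.
Mind the look-alikes: they are no part of the job. Of the things like the wheel_amber, leave any that is purple; of the rest the larger one is meant.

How it is judged:
By the outcome, as a careful person would: the job done as asked, in the order asked, and still so for the second after the job is handed in, with the robot touching nothing.
It also fails if it takes over 102 s, if anything falls off the work surface, if the arm or the gripper's body presses on something with over 40 N, if the wrist force passes 120 N, or if a joint passes its speed limit or range.

ROBOT

A 6-joint arm with a two-finger parallel gripper is mounted at the origin on the work surface. World frame = base frame: x ahead of the robot, y to its left, z up, the work surface at z = 0. Lengths are in m, angles in rad, forces in N, time in s.
With the tool pointing down it reaches from about 0.2 to 0.875 m from the base axis. Payload 3.4 kg.
Tool frame: the origin (TCP) lies between the finger pads; the fingertips stand 25 mm ahead of it and the grasp point (between the pads) lies 6 mm ahead of it (r.nose_length is the z of the fingertips in the tool frame, in m); z points along the fingers, y is the line along which they close (so a half turn about z gives the same grasp; the last joint's range is limited). The gripper opens to 94 mm and grips with 3 to 60 N. Pads are 16 mm wide; open, the fingers measure 119 mm over their backs; the gripper's body (75 mm by 177 mm) begins 78 mm behind the grasp point.
Start: joints at [-1.449, 0.276, 1.505, -0, 1.361, -0.121], TCP at [0.138, -0.558, 0.201] pointing down, gripper open.
Joint ranges: [-2.89, 2.89], [-0.75, 2.08], [0.22, 2.7], [-1.18, 4.32], [0.11, 2.71], [-2.7, 2.7]. Speed limits (rad/s): [2.57, 2.57, 3.14, 3.14, 3.14, 3.14].

INTERFACE

Orientations are given as a unit quaternion [w, x, y, z].
In Python, from plant import r, gripper_to, inverse_kinematics, vision, models, telemetry gives the robot as it stands. Calls block until the motion is done:
- r.move_to(position, orientation): joint-space move of the TCP to a pose.
- r.move_l(position, rot=None, vel=0.15, guard=None): straight line of the TCP; rot=None keeps the orientation; vel is the mean speed in m/s. With guard (N) it stops when the force on the tool has changed by that much, and returns True; else False.
- r.movej(angles): joint-space move.
- gripper_to(opening, f_grip=None): finger opening in m; f_grip is the grip in N (None keeps the last); returns when the fingers have stopped.
- r.hold(seconds).
- inverse_kinematics(position, orientation): joint angles nearest the present ones, or None.
- vision.snapshot(name): name is "side" or "top" or "wrist"; returns the picture (480x640x3 uint8, red, green, blue); there is no depth.
- vision.get_calibration(name): a dict with "fx", "fy", "cx", "cy" (pixels), "position" and "orientation" of the camera in the world. Camera axes: x right, y down, z forward; pixel columns grow to the right and rows downward; lengths in m; the calibration is good to about 2 mm. A picture is of the moment at which its call begins: read the wrist's pose just before it. get_calibration takes no time and is no camera call; for the wrist camera it gives the pose at the moment of the call.
A pose or a line that the arm cannot do raises r.PlanningError and nothing moves.
- r.sign_off(): hands the job in; it is judged then, once.
Trained networks look in the newest picture that a camera, given by its name, has taken for a name from the list of things; names that differ only in an ending like _2 or _b are one class to them, and where a whole thing is asked for, a point or a joint stands for the part that bears it (a point fixed in the world has none). Each returns a list of dicts, best first, with "score" (0 to 1); they miss things now and then, are a little off and sometimes report something else, mostly with a low value. They report only what shows in the picture. A call takes as long as a camera call. They do not tell look-alikes from the thing itself.
- models.boxes_of(thing, camera): "at" ([x, y, z] in m, in world coordinates, good to about 4 mm: the middle of the surface that is visible of it).
- models.regions_of(thing, camera): "pixels" (480x640 bool, what is visible of it).
- models.mark_of(thing, camera): "at" ([x, y, z] in m, in world coordinates, good to about 4 mm: a listed point, or the origin of a listed thing).
Readings, each from a call of its own:
- telemetry.current_t(): time.
- telemetry.current_joints(): joint angles.
- telemetry.current_dq(): joint speeds.
- telemetry.current_joint_efforts(): joint torques, N m.
- telemetry.current_ee_pos(): TCP position.
- telemetry.current_tool_rot(): TCP orientation.
- telemetry.current_wrist_force(): force on the tool from outside, world axes, zero at the start.
- telemetry.current_torque(): the same for the moment, N m.
- telemetry.current_opening(): finger opening in m.
- telemetry.current_finger_force(): force on a finger pad.
Only numpy, scipy, OpenCV 4.12 (cv2) and the standard library are available. Lean on these libraries where they do the work, as an engineer would, in place of code of your own. Each camera call takes 0.05 s, during which the arm holds its last target. There are 200 camera calls.

## Working session

There is one attempt and no reset: what is moved stays moved. The work goes in short steps, each a Python script; the robot and the scene stay as the last script left them, time stands still between calls to the robot, and variables do not carry over. Pictures are saved under pics/ and viewed, at most 14 in all, crops included, and the job is handed in when it is done.

```bash
ls; mkdir -p pics; python3 - <<'E'
from plant import *
import cv2,numpy as np
for c in ["top","side"]:
    im=vision.snapshot(c); cv2.imwrite(f"pics/{c}1.png",im[:,:,::-1])
    cal=vision.get_calibration(c); print(c,cal)
    for t in ["wheel_ivory","wheel_yellow","wheel_amber","wheel_brown","mat_a","tag"]:
        for d in models.mark_of(t,c): print(t,np.round(d["at"],3),round(d["score"],2))
print(telemetry.current_t(),telemetry.current_tool_rot())
E
```

```text
pics
top {'fx': 526.2941324231265, 'fy': 526.2941324231265, 'cx': 315.36260763661, 'cy': 244.30347615778084, 'position': array([ 0.30420084, -0.03200835,  1.21242294]), 'orientation': array([ 0.07123454, -0.69059865,  0.71581317, -0.07490424])}
wheel_ivory [ 0.445 -0.102  0.   ] 0.59
wheel_amber [ 0.535 -0.471 -0.   ] 0.67
wheel_amber [ 0.458 -0.354 -0.001] 0.67
wheel_amber [ 0.562 -0.386  0.001] 0.59
wheel_brown [0.489 0.383 0.004] 0.64
mat_a [0.62  0.05  0.016] 0.87
mat_a [ 0.634 -0.045  0.022] 0.82
mat_a [0.6   0.141 0.018] 0.81
mat_a [ 0.634 -0.142  0.024] 0.78
tag [0.6   0.211 0.022] 0.6
side {'fx': 438.9882669981196, 'fy': 438.9882669981196, 'cx': 320.43699921196895, 'cy': 237.56680828346967, 'position': array([0.07085132, 0.52237796, 0.52779827]), 'orientation': array([ 0.17396786, -0.2972947 ,  0.82798062, -0.44249196])}
wheel_ivory [ 0.443 -0.101 -0.003] 0.56
wheel_yellow [0.427 0.094 0.001] 0.7
wheel_yellow [0.618 0.049 0.021] 0.21
wheel_amber [ 0.46  -0.348 -0.   ] 0.94
wheel_amber [ 0.562 -0.385  0.003] 0.83
wheel_amber [ 0.538 -0.469  0.002] 0.77
wheel_brown [ 0.486  0.38  -0.001] 0.9
mat_a [0.596 0.14  0.021] 0.76
mat_a [0.619 0.051 0.02 ] 0.72
mat_a [ 0.638 -0.151  0.024] 0.63
mat_a [ 0.634 -0.049  0.023] 0.61
tag [ 0.632 -0.05   0.018] 0.65
tag [0.595 0.214 0.018] 0.63
0.7 [ 6.08607825e-05  9.92641635e-01  1.21089141e-01 -4.20861601e-06]
```

View pics/top1.png

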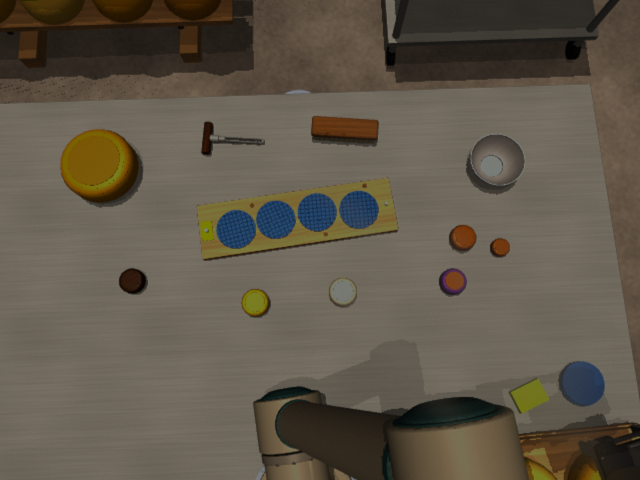

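View pics/side1.png

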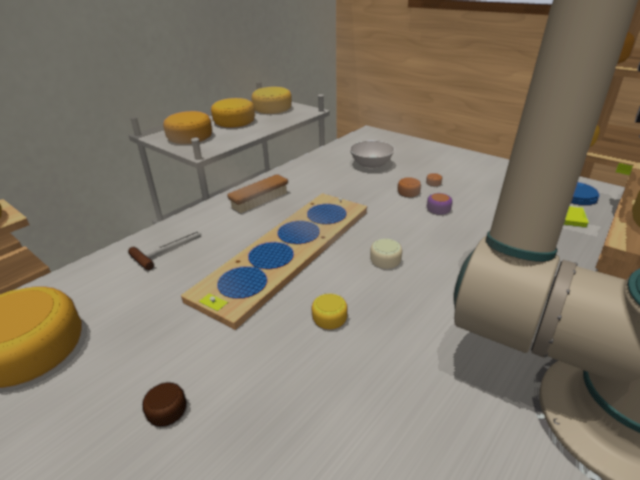

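Top view: the tag (207,230) is at the left end beside mat_a (236,229), and the bare pin is at (386,203). So a=ivory, b=yellow, c=amber, d=brown. The right amber is the large orange wheel at (463,237). The one at (453,281) is purple-sided and the one at (500,247) is small. The side view agrees.

```bash
cat > h.py <<'E'
from plant import *
import cv2,numpy as np
from scipy.spatial.transform import Rotation as R
def ray(cal,px,z):
    q=cal["orientation"]; M=R.from_quat([q[1],q[2],q[3],q[0]]).as_matrix()
    d=M@np.array([(px[0]-cal["cx"])/cal["fx"],(px[1]-cal["cy"])/cal["fy"],1.])
    p=np.array(cal["position"]); return (p+d*(z-p[2])/d[2])
def down(ang): return [0,np.cos(ang/2),np.sin(ang/2),0]   # tool x at angle ang
def cent(mask):
    """centre of the min. enclosing ellipse-ish outline of the biggest blob"""
    cs,_=cv2.findContours(mask.astype(np.uint8),cv2.RETR_EXTERNAL,cv2.CHAIN_APPROX_NONE)
    c=max(cs,key=cv2.contourArea); return cv2.fitEllipse(cv2.convexHull(c))
def look(thing,cam,z,near=None,rad=.05):
    cal=vision.get_calibration(cam); im=vision.snapshot(cam); out=[]
    for d in models.regions_of(thing,cam):
        if d["pixels"].sum()<60: continue
        e=cent(d["pixels"]); p=ray(cal,e[0],z)
        if near is None or np.hypot(*(p[:2]-near[:2]))<rad: out.append((p[:2],d["score"],e))
    return im,out
H=dict(ivory=.038,yellow=.036,amber=.034,brown=.032); D=dict(ivory=.064,yellow=.062,amber=.060,brown=.057)
E
python3 - <<'E'
from h import *
for t,z in [("mat_a",.023)]+[("wheel_"+k,v*.6) for k,v in H.items()]:
    for p,s,e in look(t,"top",z)[1]: print(t,np.round(p,4),round(s,2),np.round(e[0],1),np.round(e[1],1))
for a in (1.69,-1.45):
    for p in ([.56,-.386,.2],[.49,.38,.2],[.445,-.1,.2],[.427,.094,.2],[.6,.14,.05],[.634,-.145,.05]): 
        j=inverse_kinematics(p,down(a)); print(a,p,None if j is None else np.round(j,2))
c=vision.get_calibration("wrist"); q=telemetry.current_tool_rot()
M=R.from_quat([*q[1:],q[0]]).as_matrix()
print("cam in tool",M.T@(c["position"]-telemetry.current_ee_pos()))
qc=c["orientation"];print((M.T@R.from_quat([*qc[1:],qc[0]]).as_matrix()).round(2),c["fx"])
E
```

```text
mat_a [ 0.6341 -0.1463] 0.85 [358.3 209.3] [38.  39.2]
mat_a [0.6169 0.0484] 0.83 [275.3 219.2] [38.7 39.9]
mat_a [0.5968 0.1414] 0.78 [235.5 229. ] [39.  41.2]
wheel_ivory [ 0.4416 -0.0991] 0.56 [342.  291.9] [28.1 28.8]
wheel_yellow [0.4253 0.0975] 0.73 [255.4 302.3] [27.8 28.9]
wheel_amber [ 0.458  -0.3524] 0.84 [452.5 280.9] [27.5 28. ]
wheel_amber [ 0.5577 -0.3842] 0.83 [462.3 237.8] [25.5 27.1]
wheel_amber [ 0.5331 -0.4685] 0.81 [499.6 246.9] [16.1 18.6]
wheel_brown [0.484  0.3776] 0.55 [132.4 281. ] [24.2 27.5]
1.69 [0.56, -0.386, 0.2] [-0.71  0.44  1.26 -0.    1.45 -0.82]
1.69 [0.49, 0.38, 0.2] [ 0.55  0.34  1.41 -0.    1.39  0.43]
1.69 [0.445, -0.1, 0.2] [-0.37  0.1   1.74 -0.    1.31 -0.49]
1.69 [0.427, 0.094, 0.2] [ 0.06  0.07  1.77 -0.    1.3  -0.06]
1.69 [0.6, 0.14, 0.05] [ 0.12  0.45  1.63 -0.    1.06 -0.  ]
1.69 [0.634, -0.145, 0.05] [-0.33  0.5   1.55 -0.    1.1  -0.45]
-1.45 [0.56, -0.386, 0.2] [-0.71  0.44  1.26 -0.    1.45  2.32]
-1.45 [0.49, 0.38, 0.2] None
-1.45 [0.445, -0.1, 0.2] [-0.37  0.1   1.74 -0.    1.31  2.65]
-1.45 [0.427, 0.094, 0.2] None
-1.45 [0.6, 0.14, 0.05] None
-1.45 [0.634, -0.145, 0.05] [-0.33  0.5   1.55 -0.    1.1   2.69]
cam in tool [ 0.07407867  0.00065732 -0.18442067]
[[ 0.   -0.97 -0.25]
 [ 1.    0.    0.  ]
 [-0.   -0.25  0.97]] 373.6343206780225
```

```bash
cat >> h.py <<'E'
A=1.69; Q=down(A)
def pick(k,p,name=None):
    r.move_to([p[0],p[1],.17],Q)
    gripper_to(.085)
    im,o=look("wheel_"+k,"wrist",H[k]*.6,p)
    if name: cv2.imwrite(f"pics/{name}.png",im[:,:,::-1])
    print(k,"top",p,"wrist",[(np.round(a,4),round(s,2),np.round(e[0]),np.round(e[1])) for a,s,e in o],telemetry.current_t())
    if not o: print("NOT SEEN"); return False
    a=o[0][0]
    if np.hypot(*(a-p))>.012: print("MISMATCH"); return False
    a=(a*2+np.array(p))/3
    r.move_l([a[0],a[1],.08],vel=.25)
    if r.move_l([a[0],a[1],.028],vel=.12,guard=8): print("CONTACT",telemetry.current_ee_pos(),telemetry.current_wrist_force()); return False
    gripper_to(.03,12)
    print("opening",telemetry.current_opening(),telemetry.current_finger_force())
    r.move_l([a[0],a[1],.15],vel=.2)
    print("lifted",telemetry.current_opening(),telemetry.current_t())
    return True
E
python3 - <<'E'
from h import *
pick("amber",[.5577,-.3842],"amber")
im=vision.snapshot("wrist"); cv2.imwrite("pics/amber2.png",im[:,:,::-1])
a=cv2.hconcat([cv2.resize(cv2.imread(f"pics/{n}.png"),(400,300)) for n in("amber","amber2")]); cv2.imwrite("pics/amb.png",a)
E
```

```text
amber top [0.5577, -0.3842] wrist [(array([ 0.5614, -0.3837]), 0.92, array([309., 224.]), array([65., 67.]))] 3.35
opening 0.029956823025319185 3.6729696253314614
lifted 0.030027996151196903 6.1667
```

View pics/amb.png

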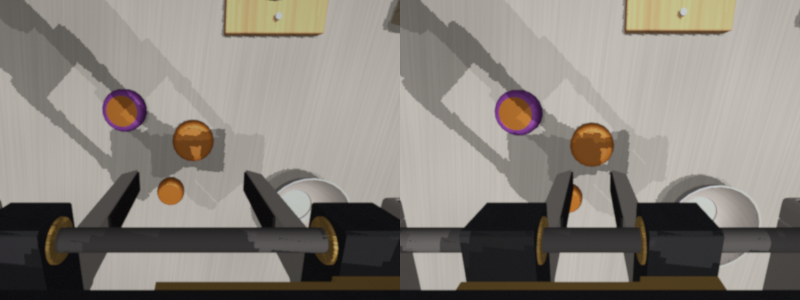

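The wheel is still on the table at about (193,140), between the raised, closed fingers, so the grasp closed on nothing. I'll check where the tool actually is on the way down.

```bash
python3 - <<'E'
from h import *
np.set_printoptions(precision=4,suppress=True)
print(telemetry.current_ee_pos(),telemetry.current_tool_rot(),telemetry.current_wrist_force(),telemetry.current_opening())
print(models.boxes_of("wheel_amber","wrist"))
gripper_to(.09)
a=[.560,-.384]
r.move_l([*a,.07],vel=.25); print(telemetry.current_ee_pos(),telemetry.current_opening())
c1=vision.snapshot("wrist"); c2=vision.snapshot("side")
cv2.imwrite("pics/low.png",cv2.hconcat([cv2.resize(c1,(400,300)),cv2.resize(c2[100:300,300:567],(400,300))])[:,:,::-1])
E
```

```text
[ 0.5592 -0.3831  0.148 ] [-0.0018  0.6637  0.748  -0.    ] [ 0.1157 -0.4246 -0.0775] 0.029749360088681127
[{'at': [0.5462, -0.4651, 0.024], 'score': 0.78}, {'at': [0.4618, -0.3529, 0.033], 'score': 0.75}, {'at': [0.5591, -0.3776, 0.0316], 'score': 0.68}]
[ 0.5601 -0.3841  0.07  ] 0.09002231817860955
```

View pics/low.png

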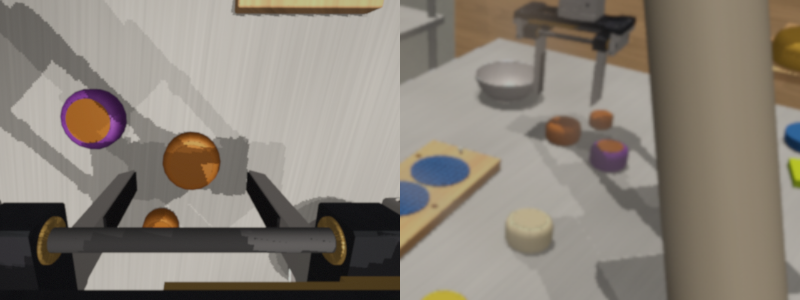

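```bash
python3 - <<'E'
from h import *
np.set_printoptions(precision=4,suppress=True)
p=telemetry.current_ee_pos(); 
print(r.move_l([.560,-.382,.028],vel=.12,guard=8),telemetry.current_ee_pos(),telemetry.current_wrist_force(),telemetry.current_opening())
c1=vision.snapshot("wrist")
gripper_to(.052,15); print(telemetry.current_opening(),telemetry.current_finger_force(),telemetry.current_ee_pos(),telemetry.current_wrist_force())
c2=vision.snapshot("wrist")
cv2.imwrite("pics/low2.png",cv2.hconcat([cv2.resize(c1,(400,300)),cv2.resize(c2,(400,300))])[:,:,::-1])
print(telemetry.current_t())
E
```

```text
False [ 0.5604 -0.3824  0.0287] [ 0.3851 -1.2879  0.5396] 0.09002412570045715
0.05199388759699275 0.38711684897918985 [ 0.5598 -0.382   0.0279] [-0.3678 -0.0491  0.6452]
9.2083
```

View pics/low2.png

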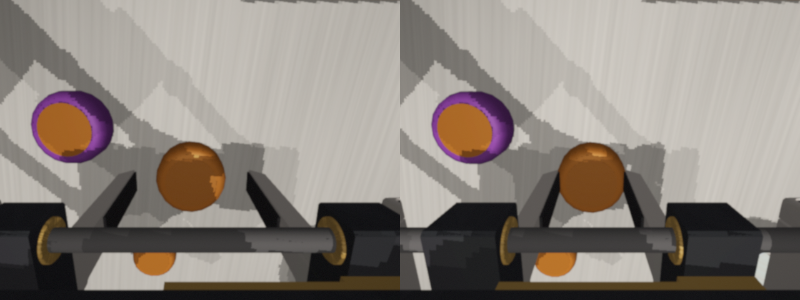

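```bash
python3 - <<'E'
from h import *
np.set_printoptions(precision=4,suppress=True)
for o in (.048,.044,.040):
    gripper_to(o,20); print(o,telemetry.current_opening(),telemetry.current_finger_force(),telemetry.current_ee_pos(),telemetry.current_wrist_force())
c2=vision.snapshot("wrist"); c3=vision.snapshot("side")
cv2.imwrite("pics/low3.png",cv2.hconcat([cv2.resize(c2,(400,300)),cv2.resize(c3[130:230,360:493],(400,300))])[:,:,::-1])
print(telemetry.current_t())
E
```

```text
0.048 0.048293216923664166 8.117811455576884 [ 0.5598 -0.3821  0.0286] [-2.2607  0.6828  5.4424]
0.044 0.044008660938585034 4.5277289559089695 [ 0.5605 -0.3825  0.0297] [-1.5344  0.4069 10.232 ]
0.04 0.040189463071809615 4.564298955963295 [ 0.5603 -0.3827  0.0298] [-2.2576 -0.0785  8.6651]
10.2333
```

View pics/low3.png

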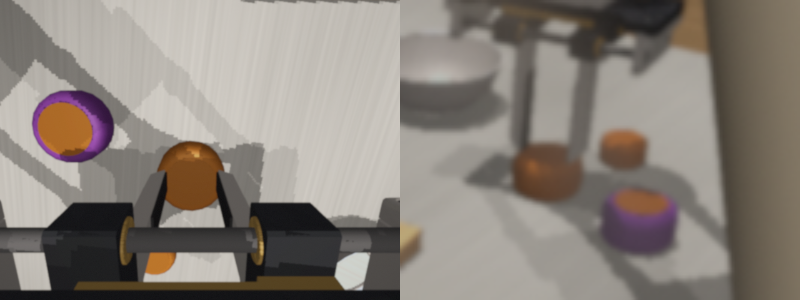

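The fingertips are riding on the wheel's shoulder (upward force of about 10 N), so the tips sit about 20 mm higher than the stated geometry implies. I'll check the nose length, then find the table by touch.

```bash
python3 - <<'E'
from h import *
np.set_printoptions(precision=4,suppress=True)
print("nose",r.nose_length)
gripper_to(.09)
p=[.560,-.382]
r.move_l([*p,.028],vel=.1)
f0=telemetry.current_wrist_force()
g=r.move_l([*p,.002],vel=.03,guard=4)
print(g,telemetry.current_ee_pos(),telemetry.current_wrist_force()-f0,telemetry.current_opening(),telemetry.current_t())
if g: 
    z=telemetry.current_ee_pos()[2]; r.move_l([*p,z+.004],vel=.05)
E
```

```text
nose 0.025
False [ 0.5602 -0.3821  0.0022] [-0.6321  0.3107  1.2505] 0.08969496724247618 12.4
```

```bash
python3 - <<'E'
from h import *
np.set_printoptions(precision=4,suppress=True)
p=[.560,-.382]
f0=telemetry.current_wrist_force()
g=r.move_l([*p,-.025],vel=.03,guard=4)
z=telemetry.current_ee_pos()[2]
print(g,z,telemetry.current_wrist_force()-f0,telemetry.current_t())
if g: r.move_l([*p,z+.004],vel=.05)
c2=vision.snapshot("wrist"); c3=vision.snapshot("side")
cv2.imwrite("pics/low4.png",cv2.hconcat([cv2.resize(c2,(400,300)),cv2.resize(c3[130:230,360:493],(400,300))])[:,:,::-1])
E
```

```text
True -0.004228107781172892 [1.1018 0.2348 4.2502] 12.825
```

View pics/low4.png

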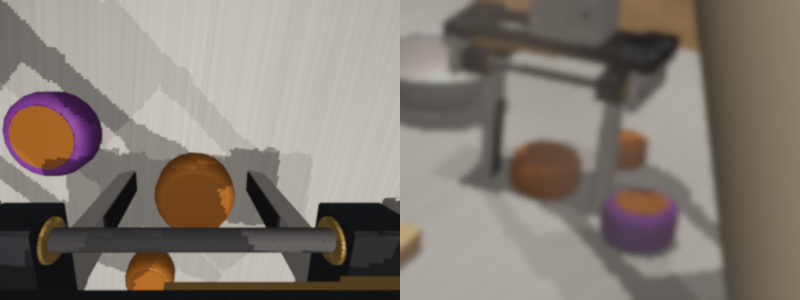

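The table is reached at TCP z ≈ -0.0045, not +0.025, so the working fingertip offset is about 29 mm shorter than stated. The finger gap in the picture agrees. I'll use the touched value. The wheel is centred between the fingers, so I'll grip it now.

```bash
python3 - <<'E'
from h import *
np.set_printoptions(precision=4,suppress=True)
p=[.560,-.382]
gripper_to(.05,15); print(telemetry.current_opening(),telemetry.current_finger_force(),telemetry.current_ee_pos(),telemetry.current_wrist_force())
r.move_l([*p,.02],vel=.08);print(telemetry.current_opening(),telemetry.current_wrist_force())
if telemetry.current_opening()>.055:
    r.move_l([*p,.12],vel=.2)
    print(telemetry.current_opening(),telemetry.current_wrist_force(),telemetry.current_t())
    r.move_to([.61,-.05,.25],Q)   # board overview
    im,o=look("mat_a","wrist",.023)
    for a,s,e in o: print(np.round(a,4),round(s,2),np.round(e[0]),np.round(e[1]))
    cv2.imwrite("pics/mats.png",im[:,:,::-1]); print(telemetry.current_t())
E
```

```text
0.059489276277825104 14.999873724009376 [ 0.56   -0.382  -0.0003] [ 0.1654  0.4361 -0.1738]
0.05945410158262073 [-0.0829  0.7533 -1.4423]
0.059659410064483324 [-0.6781  0.2819 -1.8879] 14.8083
[0.6207 0.0506] 0.8 [327. 116.] [87. 92.]
[ 0.6348 -0.0462] 0.79 [328. 208.] [82. 83.]
[0.6007 0.1442] 0.57 [319.  13.] [ 94. 107.]
16.2583
```

View pics/mats.png

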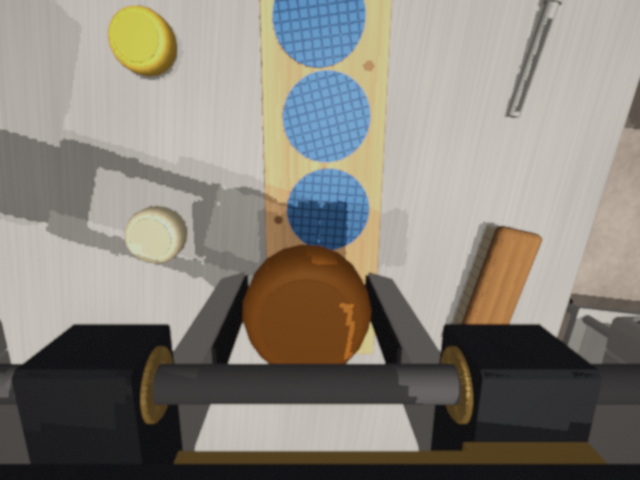

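The amber wheel is held square (59.5 mm opening for a 60 mm wheel), and mats c (328,208), b (327,116) and a (319,13) show clearly. Placing it on mat_c.

```bash
cat >> h.py <<'E'
M=dict(ivory=[.5985,.143],yellow=[.6185,.0495],amber=[.634,-.047],brown=[.635,-.1455])
ZG=-.0005
def place(k,zg=ZG):
    m=M[k]
    r.move_to([*m,.13],Q); r.move_l([*m,.036],vel=.2)
    r.hold(.15)
    g=r.move_l([*m,zg+.0215],vel=.025,guard=2.5)
    print(k,"touch",g,telemetry.current_ee_pos()[2],telemetry.current_opening())
    gripper_to(.075); r.hold(.1)
    r.move_l([*m,.13],vel=.2); print("placed",telemetry.current_t())
def pick2(k,p):
    r.move_to([p[0],p[1],.12],Q); gripper_to(.088)
    im,o=look("wheel_"+k,"wrist",H[k]*.6,p)
    print(k,"top",p,"wrist",[(np.round(a,4),round(s,2),np.round(e[0]),np.round(e[1])) for a,s,e in o])
    a=np.array(p)
    if o and np.hypot(*(o[0][0]-a))<.012: a=(a+o[0][0])/2
    r.move_l([*a,.03],vel=.25)
    if r.move_l([*a,ZG],vel=.1,guard=6):
        print("CONTACT",telemetry.current_ee_pos(),telemetry.current_wrist_force()); return False
    gripper_to(D[k]-.012,15); op=telemetry.current_opening()
    print("opening",op,"z",telemetry.current_ee_pos()[2])
    if abs(op-D[k])>.004: print("BAD GRIP"); return False
    r.move_l([*a,.12],vel=.2); print("lifted",telemetry.current_opening(),telemetry.current_t()); return True
E
python3 - <<'E'
from h import *
place("amber",-.0003)
if pick2("ivory",[.443,-.100]): place("ivory")
im,o=look("mat_a","wrist",.023); cv2.imwrite("pics/p1.png",im[:,:,::-1])
for t,z in(("wheel_amber",.023+.02),("wheel_ivory",.023+.023),("mat_a",.023)):
    im,o=look(t,"top",z); print(t,[np.round(a,4) for a,_,_ in o])
cv2.imwrite("pics/t2.png",im[:,:,::-1])
E
```

```text
amber touch True 0.022378416463302433 0.059464336111732206
placed 19.3833
ivory top [0.443, -0.1] wrist [(array([ 0.4452, -0.0988]), 0.7, array([306., 238.]), array([84., 84.]))]
opening 0.06285003708681787 z -0.0001273025201975822
lifted 0.06324893597597898 22.9583
ivory touch True 0.022693867601415698 0.06310614308885894
placed 26.575
wheel_amber [array([ 0.4533, -0.3449]), array([ 0.6315, -0.0513]), array([ 0.5282, -0.459 ])]
wheel_ivory [array([0.5994, 0.1243])]
mat_a [array([0.6168, 0.0488]), array([ 0.6309, -0.0486]), array([ 0.6332, -0.1462]), array([0.5971, 0.1307])]
```

View pics/t2.png

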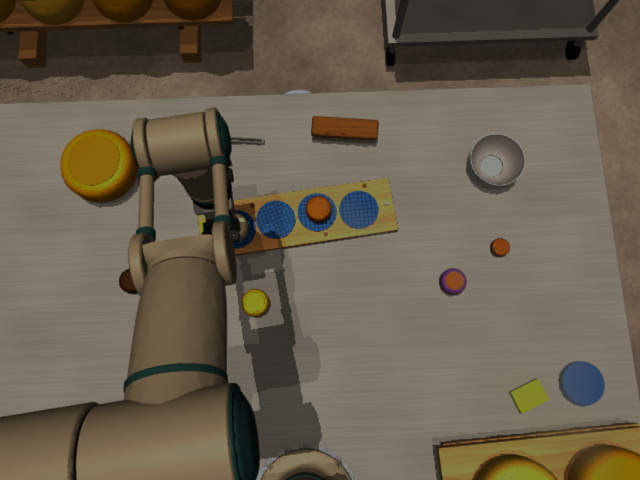

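Amber sits centred on mat_c (318,209), about 3 mm off by measurement. Ivory on mat_a is hidden by the arm, so I'll check it later. Next are yellow and brown.

```bash
python3 - <<'E'
from h import *
if pick2("yellow",[.4255,.096]):
    place("yellow")
    if pick2("brown",[.486,.380]):
        place("brown")
        r.move_to([.40,-.30,.25],Q)
        for t,z in [("wheel_"+k,.023+.6*v) for k,v in H.items()]+[("mat_a",.023)]:
            im,o=look(t,"top",z); print(t,[np.round(a,4) for a,_,_ in o])
        b=cv2.resize(im[150:310,90:410],(800,400),interpolation=cv2.INTER_CUBIC); cv2.imwrite("pics/t3.png",b[:,:,::-1])
        s=vision.snapshot("side"); cv2.imwrite("pics/s3.png",s[:,:,::-1])
print(telemetry.current_t())
E
```

```text
yellow top [0.4255, 0.096] wrist [(array([0.4281, 0.1   ]), 0.67, array([307., 234.]), array([80., 81.]))]
opening 0.06170778307388389 z -0.00016490670027875104
lifted 0.06130406316302604 30.5167
yellow touch True 0.022679537349492008 0.06136273203598305
placed 33.8583
brown top [0.486, 0.38] wrist [(array([0.4885, 0.3813]), 0.81, array([307., 236.]), array([73., 74.]))]
opening 0.05668039571252559 z -0.00020024893685252274
lifted 0.05668950538431632 38.0417
brown touch True 0.02247761914029384 0.056791275719237
placed 42.6167
wheel_ivory [array([0.5964, 0.1423])]
wheel_yellow [array([0.6168, 0.0506])]
wheel_amber [array([ 0.4528, -0.3385]), array([ 0.6315, -0.0533])]
wheel_brown [array([ 0.6331, -0.1463]), array([ 0.6256, -0.0483])]
mat_a [array([ 0.6337, -0.147 ]), array([0.5969, 0.1404]), array([0.6168, 0.048 ]), array([ 0.6309, -0.0491])]
44.3333
```

View pics/t3.png

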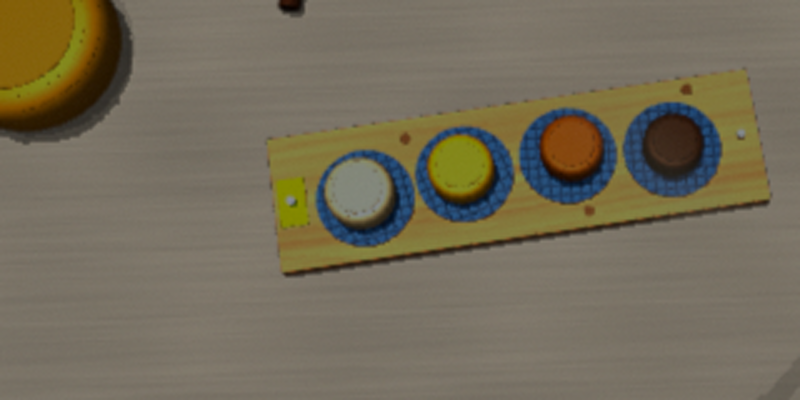

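View pics/s3.png

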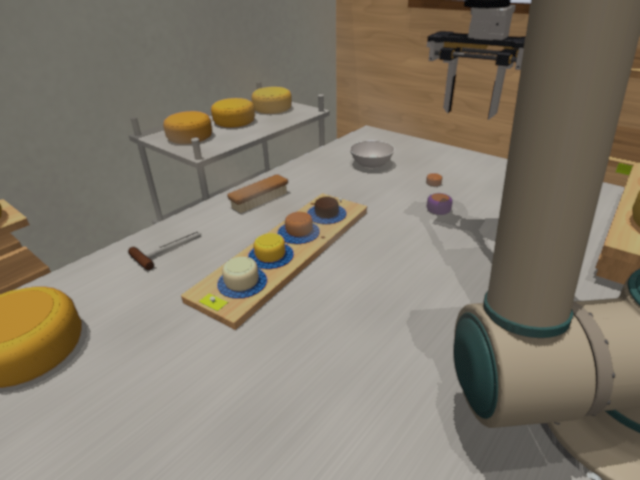

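All four wheels stand flat and centred within about 4 mm on their mats, in the order ivory, yellow, amber, brown from the tag. Nothing else has moved, so I'm handing it in.

```bash
python3 -c "
from plant import r
print(r.sign_off())"
```

```text
the job is handed in; nothing more can be done
None
```

The job is handed in: ivory, yellow, amber and brown stand flat on mats a to d, palest by the tag, each within about 4 mm of its mat's centre by the top camera, with the other items untouched, at about 44 s on the clock; two early tries at the amber wheel missed because the fingertips reach about 29 mm less than stated.

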